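Open the push-button pencil case with a steady hand and get the compass out

ROBOT

A 7-joint arm with a two-finger parallel gripper is mounted at the origin on the work surface. World frame = base frame: x ahead of the robot, y to its left, z up, the work surface at z = 0. Lengths are in m, angles in rad, forces in N, time in s.
With the tool pointing down it reaches from about 0.4 to 0.85 m from the base axis. Payload 6.9 kg.
Tool frame: the origin (TCP) lies midway between the tips of the shut fingers; the grasp point (between the pads) lies behind it (ctrl.pinch_z is the z of the grasp point in the tool frame, in m); z points along the fingers, y is the line along which they close (so a half turn about z gives the same grasp; the last joint's range is limited). The gripper opens to 85 mm and grips with 20 to 120 N. Pads are 22 mm wide; open, the fingers measure 114 mm over their backs; the gripper's body (76 mm by 85 mm) begins 54 mm behind the grasp point. The pads swing forward as they close: fully open they stand 13 mm farther back than shut.
Start: joints at [1.252, 0.507, -0.238, 1.5, 0.126, 1.149, -0.155], TCP at [0.257, -0.57, 0.231] pointing down, gripper open.
Joint ranges: [-3.08, 3.08], [-0.24, 2.05], [-1.43, 1.35], [0, 2.5], [-1.52, 4.66], [0.17, 1.96], [-2.89, 2.89]. Speed limits (rad/s): [2.39, 2.39, 3.14, 3.14, 3.14, 3.14, 3.14].

INTERFACE

Orientations are given as a unit quaternion [w, x, y, z].
In Python, from station import ctrl, get_state, vision, ticket, models gives the robot as it stands. Calls block until the motion is done:
- ctrl.movep(position, orientation): joint-space move of the TCP to a pose.
- ctrl.movel(position, frame=None, max_speed=0.15): straight line of the TCP; frame=None keeps the orientation; max_speed is the mean speed in m/s.
- ctrl.set_joints(angles): joint-space move.
- ctrl.ungrasp() and ctrl.close_gripper(force=None): open the fingers fully, or close them until they stop; force is the grip in N (None keeps the last).
- ctrl.pause(seconds).
- ctrl.ik(position, orientation): joint angles nearest the present ones, or None.
- get_state(): the state.
- vision.grab_frame(name): name is "scene" or "side" or "wrist"; returns (picture, depth): 480x640x3 uint8, blue, green, red; 480x640 float32, m along the optical axis (not along the pixel's ray), 0 where there is no reading.
- vision.camera_info(name): a dict with "mtx" (3x3 intrinsics, pixels), "dist_coeffs" ([k1, k2, p1, p2, k3] as OpenCV has them; the pictures are not rectified), "R" (3x3) and "t" (3): a world point X has camera coordinates R X + t; the wrist camera has in their place "hand_eye" (4x4, takes a point from camera to tool coordinates, whose origin is the TCP and whose axes are the flange's). Camera axes: x right, y down, z forward; pixel columns grow to the right and rows downward; lengths in m; the calibration is good to about 2 mm. A picture is of the moment at which its call begins: read the wrist's pose just before it. camera_info takes no time and is no camera call.
A pose or a line that the arm cannot do raises ctrl.Unreachable and nothing moves.
- ticket.close_job(): hands the job in; it is judged then, once.
Trained networks look in the newest picture that a camera, given by its name, has taken for a name from the list of things; names that differ only in an ending like _2 or _b are one class to them, and where a whole thing is asked for, a point or a joint stands for the part that bears it (a point fixed in the world has none). Each returns a list of dicts, best first, with "p" (0 to 1); they miss things now and then, are a little off and sometimes report something else, mostly with a low value. They report only what shows in the picture. A call takes as long as a camera call. They do not tell look-alikes from the thing itself.
- models.recognise(camera, target): "point" ([column, row] in pixels, amid what is visible of it).
- models.masks_of(camera, target): "mask" (480x640 bool, what is visible of it) and "point" ([column, row] in pixels, amid what is visible of it).
The state is a dict: "time": time; "qpos": joint angles; "qd": joint speeds; "tau": joint torques, N m; "tcp_pos": TCP position; "eef_rot": TCP orientation; "contact_force": force on the tool from outside, world axes, zero at the start; "wrist_torque": the same for the moment, N m; "width": finger opening in m; "gripper_force": force on a finger pad.
Only numpy, scipy, OpenCV 4.12 (cv2) and the standard library are available. Lean on these libraries where they do the work, as an engineer would, in place of code of your own. Each camera call takes 0.05 s, during which the arm holds its last target. There are 200 camera calls.

TASK

Take the wooden ruler off the lid of the pencil case and lay it flat on the bare desk. Then press the yellow catch and steady the spring lid all the way up, so that it rises under control instead of flying open, and leave it standing open. Finally lift the blue compass out and set it down flat in the white tray; drop nothing, leave the eraser in the case and leave the tray and the other things on the desk where they are.

Things in the scene. Friction and masses are not known exactly. Their poses are not given: they have to be found in the camera images.
- case: Hard-plastic pencil case (dark base, teal lid) fixed to the desk, 125 mm deep (x), 220 mm wide (y). Origin: centre of underside. -x is the front with the catch, +x the back with the hinge, z up. Walls and floor 4 mm; inside x -37.5 to 58.5, y -106 to 106 mm; walls 32 mm high. Front ledge x -62.5 to -37.5, full width, 40 mm high, holds the catch.
- lid (a joint): Lid angle in rad: 0 shut and hooked, grows as it swings up and back, stop at 1.66 (just past upright), where it stays. 90 g. A hinge spring drives it: 0.14 N m when shut, falling evenly to almost none at the stop, lightly damped. Let go it flies up in a fraction of a second; 1 to 1.5 N on its top at mid-depth holds it back.
- lid_edge (a point): Middle of the lid's front edge, on its outer (top) face; moves with the lid.
- catch (a joint): Travel of the catch button in m: 0 free, 0.006 fully down. It goes straight down and springs back: 1.5 N at first, 5 N fully down. At about 0.0035 the hook lets the lid go; the hook returns with the button, so the lid must be a few mm up by then.
- catch_top (a point): Centre of the top of the yellow catch button, a pad 17 mm (x) by 36 mm (y) in the middle of the front ledge. Free it is 50 mm above the desk, fully down 44 mm, still 2 mm above the shut lid's top. Its back edge is 5 mm in front of the lid's front edge: one fingertip can press it while the other hovers over the lid.
- ruler: Wooden ruler 200 mm long (its y), 30 mm wide (x), 6 mm thick, about 35 g, lying across the closed lid at the start. Origin: centre of its underside.
- compass: Magnetic compass, a round puck of blue hard plastic, 60 mm across, 18 mm high, about 70 g, white dial on top. Origin: centre of underside. It lies on the case floor (4 mm above the desk) in the left or right half, about 44 mm from the middle, hidden until the lid is up. 28 mm or more is free on each side of it along the case's y.
- tray: White open plastic tray, loose, 180 mm (its x) by 150 mm (its y), 25 mm high, walls and floor 4 mm. Origin: centre of the underside. It stands on the desk to the left or right of the case.
- eraser: White eraser with a red sleeve, 60 mm (its x) by 24 mm by 14 mm high, lying in the half of the case that the compass is not in. Origin: centre of its underside. To be left in the case.
- cup: Bamboo pencil cup, 80 mm across, 100 mm high, pencils up to 180 mm; stands on the side of the case opposite the tray. Origin: centre of the underside. Bystander.
- clip: Chrome binder clip lying on the desk to one side, beyond the tray or the cup, 60 mm wide (its y), x from -45 to +18 mm, 36 mm high. Origin: at desk level under the jaw. Bystander.
- glue: Glue stick standing on the desk close behind the case, 32 mm across, 96 mm high, easily tipped; at least 40 mm stays clear between it and the case's back. Origin: centre of the underside. Bystander.
- lid_hinge (a point): Middle of the lid's hinge line, at the back top of the case (case frame x 62.5, z 32 mm). The line runs along the case's y. The lid is 10 mm thick, its underside level with this line when shut: its flat top is then 42 mm above the desk. It reaches 100 mm forward of the line over the full width.
- stapler: Red and black stapler on the desk on the side opposite the clip, 150 mm long (its y), 38 mm wide (x), 57 mm high. Origin: centre of the underside. Bystander.
Things that resemble listed ones, but are neither listed nor needed, are in the scene too. There is more than one size of the ruler; the one meant has the size given above. Of the things that look like the tray, the larger one is meant.

How it is judged:
On the way, in this order (a step that is already met when the one before it is completed fails the run):
1. the ruler lies flat on the desk, let go, with the lid still shut (height (world z) of ruler below 0.004 m and angle between ruler's own z axis and vertical below 0.05 rad and linear speed of ruler below 0.03 m/s and contact force between the fingers and ruler below 0.05 N and value of joint lid below 0.05 rad), for 0.1 s.
2. the catch button is pressed (value of joint catch above 0.0028 m), for 0.03 s.
3. the lid stands open (value of joint lid above 1.45 rad), for 0.2 s.
At the end, for the whole second after the job is handed in: The compass rests flat (within 0.08 rad) and still on the floor of the tray, wholly inside its walls; the lid stands open beyond 1.45 rad; the ruler lies flat and still on the bare desk (underside within 4 mm of it); the eraser is in the case (x of compass in the frame of tray between -0.06 and 0.06 m and y of compass in the frame of tray between -0.045 and 0.045 m and z of compass in the frame of tray below 0.008 m and angle between compass's own z axis and vertical below 0.08 rad and linear speed of each of compass, ruler below 0.02 m/s and value of joint lid above 1.45 rad and height (world z) of ruler below 0.004 m and angle between ruler's own z axis and vertical below 0.05 rad and height (world z) of eraser below 0.02 m and horizontal distance between eraser and case below 0.105 m); the robot touches nothing.
It fails at once if the lid flies open: faster than 4.5 rad/s once more than 0.4 rad up (value of joint lid above 0.4 rad and velocity of joint lid above 4.5 rad/s).
It fails at once if the compass is dropped or flung (over 0.6 m/s out of the fingers) (contact force between the fingers and compass below 0.02 N and linear speed of compass above 0.6 m/s).
It fails at once if the ruler is dropped or flung (over 0.6 m/s out of the fingers) (contact force between the fingers and ruler below 0.02 N and linear speed of ruler above 0.6 m/s).
It fails at once if the tray is shoved more than 30 mm (distance of tray from where it was at the start of the episode above 0.03 m).
It fails at once if a bystander is moved more than 20 mm or tipped (distance of any of cup, clip, glue, stapler from where it was at the start of the episode above 0.02 m or angle between any of cup, glue's own z axis and vertical above 0.3 rad).
It also fails if it takes over 72 s, if anything falls off the work surface, if the arm or the gripper's body presses on something with over 40 N, if the wrist force passes 120 N, or if a joint passes its speed limit or range.

## Working session

There is one attempt and no reset: what is moved stays moved. The work goes in short steps, each a Python script; the robot and the scene stay as the last script left them, time stands still between calls to the robot, and variables do not carry over. Pictures are saved under pics/ and viewed, at most 10 in all, crops included, and the job is handed in when it is done.

```bash
ls; mkdir -p pics; python3 - <<'E'
from station import ctrl,get_state,vision,models
import cv2,numpy as np
s=get_state();print(s['time'],s['tcp_pos'],s['eef_rot'],s['width'],ctrl.pinch_z)
a,_=vision.grab_frame("scene");b,_=vision.grab_frame("side")
cv2.imwrite("pics/a.png",a);cv2.imwrite("pics/b.png",b)
for c in("scene","side"):
  i=vision.camera_info(c);print(c,i['mtx'],-i['R'].T@i['t'],i['dist_coeffs'])
print(vision.camera_info("wrist"))
E
```

```text
pics
0.0 [ 0.25672272 -0.56929634  0.23042608] [-8.70571950e-04  9.77632858e-01  2.10316883e-01 -2.13771766e-04] 0.08500190614982918 -0.0187
scene [[572.77984458   0.         314.10474788]
 [  0.         572.77984458 237.55054402]
 [  0.           0.           1.        ]] [ 1.23321988 -0.13627841  1.10701841] [0.00073982 0.         0.         0.         0.        ]
side [[460.1834349    0.         316.80604741]
 [  0.         460.1834349  240.75053354]
 [  0.           0.           1.        ]] [0.09188734 0.69094493 0.78095491] [-0.11976551  0.          0.          0.          0.        ]
{'mtx': array([[402.19614117,   0.        , 316.47971258],
       [  0.        , 402.19614117, 242.61419886],
       [  0.        ,   0.        ,   1.        ]]), 'dist_coeffs': array([-0.05622303,  0.        ,  0.        ,  0.        ,  0.        ]), 'hand_eye': array([[ 1.07746157e-03, -9.60921078e-01, -2.76820375e-01,
         6.96610000e-02],
       [ 9.99999408e-01,  9.92945738e-04,  4.45481825e-04,
        -4.68981127e-04],
       [-1.53205264e-04, -2.76820692e-01,  9.60921579e-01,
        -1.41586414e-01],
       [ 0.00000000e+00,  0.00000000e+00,  0.00000000e+00,
         1.00000000e+00]])}
```

View pics/a.png

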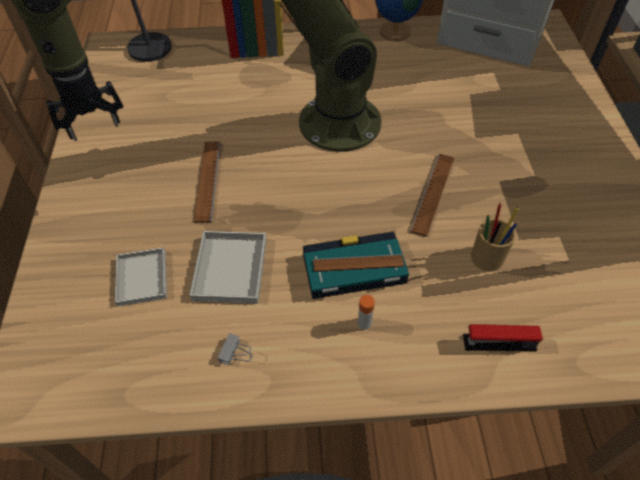

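View pics/b.png

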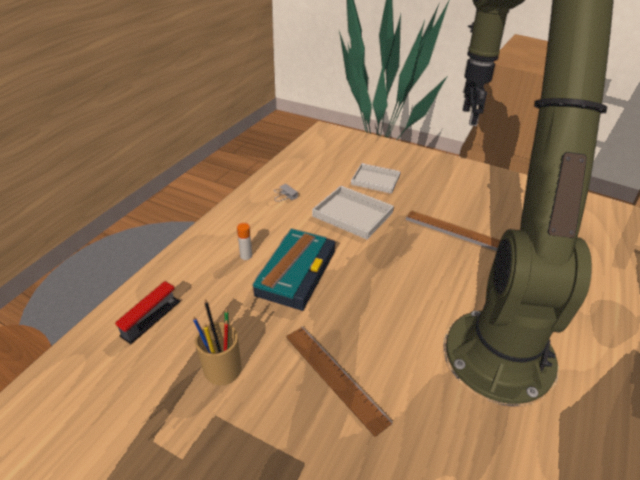

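Scene view: the case is at about (355,265) with the catch at (350,240) facing the robot and the ruler on its lid. The large tray is at (230,267), the cup at (492,245), the glue at (366,310), the clip at (232,350) and the stapler at (503,338). The side view agrees, and two look-alike rulers lie on the desk.

```bash
cat > h.py <<'E'
from station import ctrl,get_state,vision,models,ticket
import cv2,numpy as np
from scipy.spatial.transform import Rotation as Ro
def rot(q): return Ro.from_quat(np.r_[q[1:],q[0]]).as_matrix()
def grab(c):
    """returns picture, world points HxWx3 (nan without depth)"""
    s=get_state(); im,d=vision.grab_frame(c); i=vision.camera_info(c)
    v,u=np.mgrid[:480,:640]
    p=cv2.undistortPoints(np.stack([u,v],-1).reshape(-1,1,2).astype(float),i['mtx'],i['dist_coeffs']).reshape(480,640,2)
    P=np.dstack([p,np.ones((480,640))])*d[...,None]
    P[d<=0]=np.nan
    if c=="wrist":
        H=i['hand_eye']; P=P@H[:3,:3].T+H[:3,3]; P=P@rot(s['eef_rot']).T+s['tcp_pos']
    else: P=(P-i['t'])@i['R']
    return im,P
def rect(P,m,zlo=-1,zhi=9):
    q=P[m]; q=q[np.isfinite(q).all(1)&(q[:,2]>zlo)&(q[:,2]<zhi)]
    if len(q)<8: return None
    c,wh,a=cv2.minAreaRect(q[:,:2].astype(np.float32))
    b=cv2.boxPoints((c,wh,a)); e=max((b[1]-b[0],b[2]-b[1]),key=np.linalg.norm)
    return np.round(c,4),np.round(sorted(wh),3),round(float(np.degrees(np.arctan2(e[1],e[0])))%180,1),np.round(np.percentile(q[:,2],[5,50,95]),4)
def down(yaw):
    """quat, tool z down, tool y (closing line) at angle yaw in world"""
    y=np.array([np.cos(yaw),np.sin(yaw),0]); z=np.array([0,0,-1.]); x=np.cross(y,z)
    q=Ro.from_matrix(np.c_[x,y,z]).as_quat(); return np.r_[q[3],q[:3]]
E
python3 - <<'E'
from h import *
for c in("scene","side"):
  im,P=grab(c); print(c)
  for n in"case lid ruler catch tray cup clip glue stapler".split():
    for r in models.masks_of(c,n):
      if r['p']>.3: print(n,round(r['p'],2),np.round(r['point']),rect(P,r['mask']))
E
```

```text
scene
case 0.57 [354. 271.] (array([ 0.4879, -0.0064]), array([0.164, 0.236]), 96.4, array([0.007 , 0.04  , 0.0452]))
lid 0.6 [350. 272.] (array([ 0.5069, -0.0054]), array([0.116, 0.234]), 97.5, array([0.0358, 0.041 , 0.0449]))
lid 0.43 [349. 241.] (array([ 0.4314, -0.0154]), array([0.037, 0.064]), 171.3, array([0.0006, 0.0479, 0.0523]))
lid 0.36 [355. 269.] (array([ 0.4881, -0.0083]), array([0.164, 0.235]), 96.4, array([0.0076, 0.04  , 0.0449]))
ruler 0.87 [357. 260.] (array([ 0.5144, -0.0058]), array([0.039, 0.2  ]), 89.0, array([0.0428, 0.0471, 0.0507]))
ruler 0.86 [209. 181.] (array([ 0.1971, -0.365 ]), array([0.047, 0.287]), 178.0, array([0.0024, 0.007 , 0.0113]))
ruler 0.76 [429. 195.] (array([0.287 , 0.2122]), array([0.046, 0.283]), 155.5, array([0.0032, 0.0077, 0.0115]))
tray 0.71 [230. 268.] (array([ 0.4691, -0.3016]), array([0.161, 0.211]), 173.9, array([-0.0008,  0.0037,  0.0236]))
tray 0.71 [141. 278.] (array([ 0.4853, -0.5021]), array([0.114, 0.15 ]), 4.5, array([-0.0018,  0.0024,  0.0169]))
cup 0.6 [494. 239.] (array([0.4328, 0.3379]), array([0.089, 0.227]), 152.6, arra
[... 1133 characters left out ...]
y([0.0026, 0.0063, 0.0254]))
tray 0.66 [377. 179.] (array([ 0.4904, -0.5147]), array([0.132, 0.144]), 96.4, array([0.0004, 0.0047, 0.0182]))
cup 0.65 [215. 349.] (array([0.5219, 0.2735]), array([0.085, 0.162]), 140.7, array([0.0102, 0.0778, 0.1511]))
clip 0.73 [287. 191.] (array([ 0.7002, -0.3017]), array([0.067, 0.082]), 119.8, array([0.0011, 0.0199, 0.0245]))
glue 0.71 [351. 213.] (array([ 0.4877, -0.3031]), array([0.167, 0.204]), 176.1, array([0.0026, 0.0063, 0.0255]))
glue 0.7 [243. 241.] (array([ 0.6403, -0.0025]), array([0.028, 0.03 ]), 171.3, array([0.0111, 0.0633, 0.0976]))
stapler 0.8 [146. 313.] (array([0.7101, 0.2711]), array([0.068, 0.157]), 74.8, array([0.0058, 0.0448, 0.056 ]))
```

```bash
python3 - <<'E'
from h import *
for y in(0,np.pi):
  print([None if (j:=ctrl.ik(p,down(y))) is None else np.round(j,2) for p in([.515,-.008,.25],[.515,-.008,.04],[.735,-.07,.2],[.735,-.07,.0])])
for y in(97,-83):
  print([None if (j:=ctrl.ik(p,down(np.radians(y)))) is None else np.round(j,2) for p in([.455,-.02,.2],[.455,-.02,.04],[.59,-.0,.12],[.478,-.3,.05])])
ctrl.movep([.50,-.008,.25],down(0))
s=get_state();print(s['time'],s['tcp_pos'],s['contact_force'])
im,P=grab("wrist");cv2.imwrite("pics/c.png",im)
np.savez("w1",P=P,im=im)
for n in"case lid ruler catch".split():
    for r in models.masks_of("wrist",n):
      if r['p']>.3: print(n,round(r['p'],2),np.round(r['point']),rect(P,r['mask']))
E
```

```text
[array([ 0.53,  0.4 , -0.81,  1.75,  0.32,  1.13, -0.38]), array([ 0.34,  0.63, -0.57,  2.01,  0.56,  0.65, -0.6 ]), array([ 0.36,  0.77, -0.65,  1.18,  0.45,  1.33, -0.26]), array([ 0.32,  0.94, -0.53,  1.39,  0.52,  0.96, -0.33])]
[array([-0.75,  0.53,  1.15,  1.77, -0.52,  1.19, -2.58]), array([-0.67,  0.91,  1.15,  2.03, -1.05,  0.98, -2.1 ]), array([-0.38,  0.95,  1.15,  1.2 , -0.84,  1.48, -2.5 ]), array([-0.07,  0.91,  0.26,  1.4 , -0.27,  0.88, -2.87])]
[array([ 0.77,  0.44, -1.11,  1.97,  0.46,  1.02,  1.14]), array([ 0.51,  0.63, -0.78,  2.16,  0.75,  0.64,  0.88]), array([ 0.53,  0.72, -0.98,  1.74,  0.68,  1.06,  1.  ]), array([ 1.03,  0.75, -0.84,  1.87,  0.73,  0.86,  1.5 ])]
[array([ 0.38,  0.3 , -0.51,  1.97,  0.19,  0.91, -1.67]), array([ 0.15,  0.53, -0.22,  2.17,  0.25,  0.47, -1.72]), array([ 0.18,  0.57, -0.34,  1.74,  0.24,  0.87, -1.72]), array([ 0.63,  0.62, -0.17,  1.88,  0.16,  0.65, -1.09])]
3.2917 [ 0.50015767 -0.00935408  0.2497825 ] [-1.18416349  0.21006223  0.34491799]
case 0.62 [300. 201.] (array([ 0.5004, -0.0218]), array([0.144, 0.245]), 95.2, array([0.0378, 0.0408, 0.0426]))
lid 0.56 [310. 201.] (array([ 0.5166, -0.0225]), array([0.107, 0.243]), 96.9, array([0.0398, 0.0411, 0.0423]))
lid 0.35 [299. 200.] (array([ 0.4992, -0.0195]), array([0.139, 0.241]), 96.7, array([0.0377, 0.0408, 0.0425]))
ruler 0.96 [ 87. 475.] (array([ 0.3279, -0.2041]), array([0.045, 0.424]), 53.1, array([-0.0008,  0.0064,  0.0078]))
ruler 0.82 [189.  11.] (array([0.3677, 0.153 ]), array([0.037, 0.104]), 177.8, array([0.005 , 0.0072, 0.0087]))
ruler 0.78 [335. 195.] (array([ 0.5146, -0.0056]), array([0.031, 0.199]), 89.9, array([0.0458, 0.0471, 0.0483]))
catch 0.71 [260. 219.] (array([ 0.4479, -0.0196]), array([0.019, 0.039]), 96.8, array([0.0428, 0.0486, 0.0499]))
```

View pics/c.png

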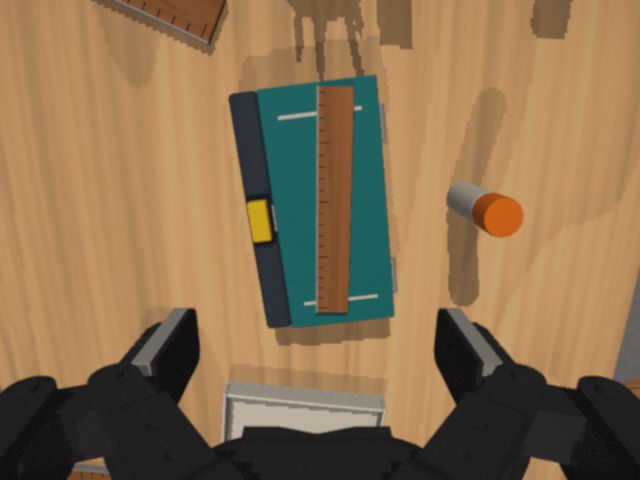

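The wrist view shows the case rotated by about 7°, with the catch at (260,220) and the ruler at (335,195). The glue at (497,213) is well clear. Next I pick up the ruler slightly to the left of the catch.

```bash
python3 - <<'E'
from h import *
q=down(0)
ctrl.movel([.517,.02,.08],max_speed=.2)
ctrl.movel([.517,.02,.0415],max_speed=.06)
s=get_state();print(s['tcp_pos'],s['contact_force'])
ctrl.close_gripper(force=20)
s=get_state();print(s['time'],s['width'],s['gripper_force'],s['contact_force'])
ctrl.movel([.517,.02,.09],max_speed=.06)
ctrl.movel([.517,.02,.20],max_speed=.2)
s=get_state();print(s['time'],s['width'],s['gripper_force'],s['contact_force'])
im,P=grab("scene");cv2.imwrite("pics/d.png",im[100:420,150:550])
E
```

```text
[0.5170672  0.02018113 0.04150039] [ 0.09553549 -0.33030165  0.41422088]
5.9 0.029135683377766532 24.096158581087366 [-0.90919623  0.75443345  3.17607415]
7.5583 0.02901048428467566 23.44690293073654 [ 0.03393836 -0.0568654  -0.70828078]
```

View pics/d.png

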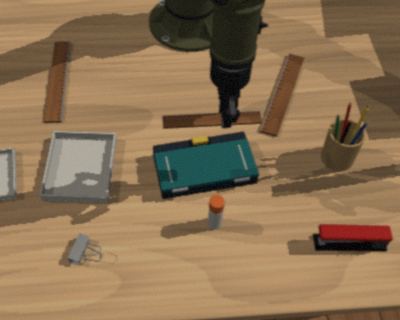

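```bash
python3 - <<'E'
from h import *
ctrl.movel([.725,-.07,.20],max_speed=.3)
ctrl.movel([.725,-.07,.03],max_speed=.2)
for z in np.arange(.006,-.0021,-.001):
    ctrl.movel([.725,-.07,z],max_speed=.03)
    f=get_state()['contact_force'][2]
    if f>1.5: break
s=get_state();print(z,f,s['time'])
ctrl.ungrasp()
ctrl.movel([.725,-.07,.1],max_speed=.15)
ctrl.movel([.725,-.07,.2],max_speed=.3)
ctrl.movep([.43,-.015,.25],down(np.radians(-83.2)))
ctrl.close_gripper()
s=get_state();print(s['time'],s['tcp_pos'])
for c in("wrist","scene"):
  im,P=grab(c);cv2.imwrite(f"pics/e_{c}.png",im);print(c)
  for n in("case","lid","catch","ruler","glue"):
    for r in models.masks_of(c,n):
      if r['p']>.3:
        print(n,round(r['p'],2),np.round(r['point']),rect(P,r['mask'],*((.0465,.06) if n=="catch" else (.039,.046) if n=="lid" else (-1,1))))
E
```

```text
-0.001 6.107467355963037 12.2167
16.0917 [ 0.42999041 -0.01502512  0.25003365]
wrist
case 0.93 [325. 120.] (array([ 0.5054, -0.0118]), array([0.135, 0.245]), 96.1, array([0.0382, 0.0409, 0.0425]))
case 0.45 [321. 110.] (array([ 0.5112, -0.0128]), array([0.103, 0.247]), 96.4, array([0.0398, 0.0411, 0.0424]))
lid 0.63 [322. 113.] (array([ 0.5116, -0.0116]), array([0.101, 0.22 ]), 96.9, array([0.0398, 0.0411, 0.0424]))
catch 0.89 [322. 185.] (array([ 0.4493, -0.0191]), array([0.017, 0.036]), 96.8, array([0.0472, 0.0487, 0.05  ]))
ruler 0.84 [600. 375.] (array([ 0.2628, -0.3707]), array([0.053, 0.147]), 177.4, array([0.001 , 0.0067, 0.008 ]))
ruler 0.61 [101. 292.] (array([0.2856, 0.2121]), array([0.046, 0.281]), 155.3, array([0.0057, 0.0072, 0.0085]))
scene
case 0.85 [354. 265.] (array([ 0.4861, -0.0088]), array([0.166, 0.235]), 97.3, array([0.0094, 0.0403, 0.0448]))
lid 0.94 [355. 266.] (array([ 0.5128, -0.0114]), array([0.106, 0.22 ]), 97.0, array([0.0394, 0.0416, 0.0446]))
lid 0.53 [357. 264.] (array([ 0.505 , -0.0124]), array([0.13, 0.22]), 96.9, array([0.0393, 0.0415, 0.0446]))
catch 0.7 [351. 239.] (array([ 0.4507, -0.0191]), array([0.019, 0.034]), 95.2, array([0.0471, 0.0489, 0.0528]))
ruler 0.94 [324. 357.] (array([ 0.724 , -0.0947]), array([0.036, 0.2  ]), 89.7, array([0.0009, 0.0047, 0.0085]))
ruler 0.85 [430. 198.] (array([0.2827, 0.2153]), array([0.044, 0.296]), 154.6, array([0.0031, 0.0075, 0.0117]))
ruler 0.84 [207. 185.] (array([ 0.1976, -0.3657]), array([0.048, 0.285]), 177.9, array([0.0023, 0.0072, 0.0112]))
ruler 0.31 [501. 337.] (array([0.7075, 0.2838]), array([0.061, 0.174]), 92.5, array([0.0043, 0.0498, 0.0564]))
glue 0.69 [367. 315.] (array([ 0.6452, -0.0049]), array([0.031, 0.033]), 157.2, array([0.009 , 0.0729, 0.0972]))
```

View pics/e_wrist.png

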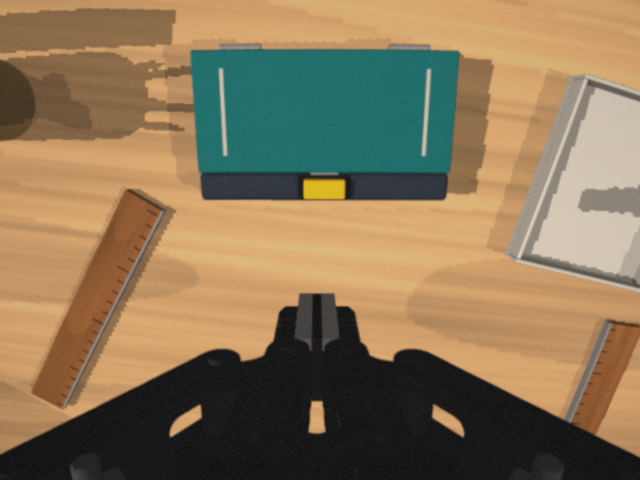

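The ruler lies at (0.724,-0.095), flat on the desk. In the wrist view the catch is at (323,188), with the closed fingers pointing at it. Next I press the catch with the closed tip overlapping the lid edge, then follow the arc up.

```bash
cat >> h.py <<'E'
O=np.array([.4995,-.0130]); U=np.array([.9928,.1201]); V=np.array([-.1201,.9928])
def cw(x,y,z): return np.r_[O+x*U+y*V,z]
QC=down(np.radians(-83.1))
E
python3 - <<'E'
from h import *
ctrl.movep(cw(-.042,0,.10),QC)
ctrl.movel(cw(-.042,0,.054),max_speed=.1)
f0=get_state()['contact_force'][2]
for z in np.arange(.051,.0439,-.001):
    ctrl.movel(cw(-.042,0,z),max_speed=.03)
    f=get_state()['contact_force'][2]-f0; print(round(z,4),round(f,2))
    if f>4.6: break
ctrl.pause(.1)
print('t',get_state()['time'])
ctrl.movel(cw(-.042,0,.053),max_speed=.03)
print(get_state()['contact_force']-[0,0,f0])
for th in np.arange(.15,1.63,.1):
    r=np.interp(th,[.1,.7],[.110,.072]); re=min(r,.1)
    x=.0625-r*np.cos(th)+.01*np.sin(th)+.011; z=.032+re*np.sin(th)+.01*np.cos(th)
    ctrl.movel(cw(x,0,z),max_speed=.05)
    s=get_state();print(round(th,2),round(s['time'],2),np.round(s['contact_force']-[0,0,f0],2))
E
```

```text
0.051 0.0
0.05 1.37
0.049 1.83
0.048 2.82
0.047 3.38
0.046 3.98
0.045 4.65
t 19.8083
[-0.56682746 -0.38174334  0.32748932]
0.15 20.62 [0.01 0.25 0.12]
0.25 21.03 [-0.36  0.5   0.16]
0.35 21.43 [ 0.19 -0.17 -0.22]
0.45 21.81 [-0.21  0.62  0.35]
0.55 22.18 [ 0.39 -0.55 -0.1 ]
0.65 22.55 [-1.01  0.16 -0.24]
0.75 22.87 [-0.51  0.54  0.21]
0.85 23.16 [-0.04  1.    0.16]
0.95 23.45 [-0.26  0.03 -0.66]
1.05 23.74 [-0.25 -0.06  0.83]
1.15 24.03 [-0.33 -0.03  0.42]
1.25 24.32 [ 0.45 -1.15 -0.13]
1.35 24.62 [ 0.16  0.42 -0.13]
1.45 24.91 [-1.34 -0.77 -0.39]
1.55 25.2 [-0.63  0.27 -0.64]
```

```bash
python3 - <<'E'
from h import *
im,P=grab("side");cv2.imwrite("pics/f.png",im[150:350,200:440].repeat(2,0).repeat(2,1))
for r in models.masks_of("side","lid"): print(r['p'],r['point'],rect(P,r['mask']))
E
```

```text
0.72 [290.8, 260.2] (array([ 0.5283, -0.0385]), array([0.127, 0.284]), 97.4, array([0.0406, 0.0449, 0.0481]))
```

View pics/f.png

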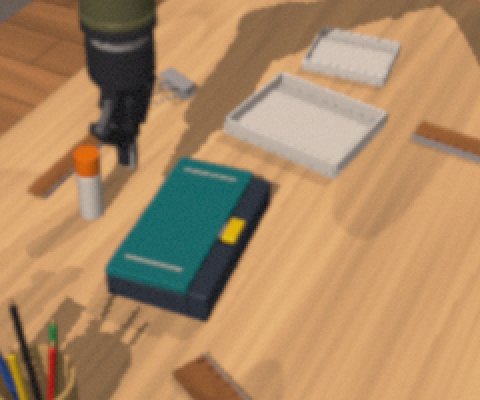

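The side view shows the lid still shut. The button was pressed about 5 mm, but the flat tip kept the lid too low and it hooked again. I'll retry with the tool tilted so its front corner presses the catch and the lid has room to rise.

```bash
cat >> h.py <<'E'
def tilt(a):
    u=np.r_[U,0];z=np.array([0,0,1.]);X=np.cos(a)*u+np.sin(a)*z;Z=np.sin(a)*u-np.cos(a)*z
    q=Ro.from_matrix(np.c_[X,np.cross(Z,X),Z]).as_quat();return np.r_[q[3],q[:3]]
def corner(x,z,a): return cw(x+.011*np.cos(a),0,z+.011*np.sin(a))
def lidz():
    im,P=grab("side"); d=P[...,:2]-O; x=d@U;y=d@V
    m=(x>-.045)&(x<.05)&(abs(y)>.04)&(abs(y)<.1)&(P[...,2]>.025)
    return np.round(np.percentile(P[m][:,2],[10,50,90,98]),3)
E
cat > lid.py <<'E'
from h import *
import sys
A=np.radians(30)
ctrl.movel(cw(.0855,0,.13),QC,max_speed=.2)
ctrl.movep(corner(-.049,.09,A),tilt(A))
ctrl.movel(corner(-.049,.054,A),max_speed=.1)
f0=get_state()['contact_force'][2]
for z in np.arange(.051,.0429,-.001):
    ctrl.movel(corner(-.049,z,A),max_speed=.03)
    f=get_state()['contact_force'][2]-f0; print(round(z,4),round(f,2))
    if f>5.5: break
print('pressed',lidz(),get_state()['time'])
ctrl.movel(corner(-.049,.056,A),max_speed=.04)
l=lidz();print('up',l,get_state()['contact_force']-[0,0,f0])
if l[2]<.048: sys.exit('shut')
for th in np.arange(.25,1.63,.09):
    r=np.interp(th,[.25,.4,.8],[.105,.09,.072]); a=np.interp(th,[.3,.9],[A,0])
    x=.0625-r*np.cos(th)+.01*np.sin(th); z=.032+min(r,.1)*np.sin(th)+.01*np.cos(th)
    ctrl.movel(corner(x,z,a),tilt(a),max_speed=.05)
print('end',lidz(),get_state()['time'])
E
python3 lid.py
```

```text
Traceback (most recent call last):
  File "lid.py", line 5, in <module>
    ctrl.movep(corner(-.049,.09,A),tilt(A))
    ~~~~~~~~~~^^^^^^^^^^^^^^^^^^^^^^^^^^^^^
station.Unreachable: the arm cannot take that pose within its joint ranges
```

```bash
python3 - <<'E'
from h import *
for flip in(0,1):
  for deg in(12,16,20,25,30):
    a=np.radians(deg); q=tilt(a)
    if flip: # half turn about tool z
        w=(Ro.from_quat(np.r_[q[1:],q[0]])*Ro.from_euler('z',np.pi)).as_quat(); q=np.r_[w[3],w[:3]]
    print(flip,deg,[None if (j:=ctrl.ik(corner(x,z,a),q)) is None else np.round(j,2) for x,z in((-.049,.09),(-.049,.043))])
E
```

```text
0 12 [array([ 0.26,  0.38, -0.34,  2.28,  0.38,  0.3 , -1.85]), array([ 0.31,  0.5 , -0.44,  2.33,  0.95,  0.23, -2.42])]
0 16 [array([ 0.23,  0.37, -0.29,  2.35,  0.43,  0.18, -1.89]), array([-0.23,  0.5 ,  0.36,  2.4 ,  4.65,  0.22,  0.21])]
0 20 [array([ 0.49,  0.4 , -0.63,  2.41,  1.34,  0.22, -2.81]), array([-0.09,  0.48,  0.16,  2.47,  3.87,  0.2 ,  0.99])]
0 25 [array([-0.08,  0.36,  0.16,  2.49,  3.9 ,  0.19,  0.97]), None]
0 30 [None, None]
1 12 [array([ 0.76,  0.57, -1.12,  2.28,  1.04,  0.63,  0.58]), array([ 0.65,  0.63, -0.97,  2.33,  1.27,  0.54,  0.37])]
1 16 [array([ 0.72,  0.51, -1.02,  2.34,  1.16,  0.48,  0.47]), array([ 0.58,  0.57, -0.83,  2.4 ,  1.5 ,  0.41,  0.15])]
1 20 [array([ 0.64,  0.45, -0.86,  2.41,  1.39,  0.33,  0.27]), array([ 0.52,  0.55, -0.72,  2.46,  1.9 ,  0.35, -0.23])]
1 25 [array([ 0.59,  0.43, -0.77,  2.49,  1.96,  0.29, -0.29]), None]
1 30 [None, None]
```

Reach limits that tilt, so I'll press with the open fingers instead: the front finger on the catch and the rear finger hovering over the lid near the hinge.

```bash
cat > lid2.py <<'E'
from h import *
import sys
Q=down(np.arctan2(U[1],U[0])); D=.013
def rear(x,z): return cw(x-.0425,0,z-D)     # rear finger's front-bottom corner
xs=-.0435+.085
assert all(ctrl.ik(rear(x,z),Q) is not None for x,z in((xs,.09),(xs,.043),(.02,.07),(.0745,.095),(.08,.15)))
s=get_state(); ctrl.movel(np.r_[s['tcp_pos'][:2],.17],max_speed=.2)
ctrl.movep(rear(xs,.13),Q); ctrl.ungrasp()
ctrl.movel(rear(xs,.056),max_speed=.1)
f0=get_state()['contact_force'][2]; base=lidz()
for z in np.arange(.053,.0409,-.001):
    ctrl.movel(rear(xs,z),max_speed=.03)
    f=get_state()['contact_force'][2]-f0; print(round(z,4),round(f,2))
    if f>4.5: break
l=lidz();print('pressed',base,l,get_state()['time'],get_state()['width'])
ctrl.movel(rear(xs,z+.004),max_speed=.03)
l=lidz();print('up',l,get_state()['contact_force']-[0,0,f0])
if l[2]<base[2]+.004: sys.exit('shut')
for th in np.arange(.3,1.63,.09):
    r=np.interp(th,[.3,.9],[.0215,.062])
    x=.0625-r*np.cos(th)+.01*np.sin(th); zz=.032+r*np.sin(th)+.01*np.cos(th)
    ctrl.movel(rear(x,zz),max_speed=.04)
print('end',lidz(),get_state()['time'])
im,P=grab("side");cv2.imwrite("pics/g.png",im[150:350,200:440].repeat(2,0).repeat(2,1))
E
python3 lid2.py
```

```text
0.053 -0.29
0.052 0.55
0.051 0.97
0.05 -0.23
0.049 0.04
0.048 0.8
0.047 1.27
0.046 6.59
pressed [0.043 0.355 0.433 0.451] [0.049 0.36  0.425 0.442] 30.85 0.08554237812206635
up [0.055 0.369 0.429 0.447] [0.98236629 0.53542571 1.96240649]shut
```

```bash
python3 - <<'E'
from h import *
im,P=grab("side"); cv2.imwrite("pics/g.png",im[150:350,200:440].repeat(2,0).repeat(2,1))
d=P[...,:2]-O; x=d@U;y=d@V;z=P[...,2]
m=(x>-.05)&(x<.06)&(abs(y)>.05)&(abs(y)<.1)&(z>.025)&(z<.1)
for lo in np.arange(-.05,.06,.02):
  k=m&(x>lo)&(x<lo+.02); print(round(lo,2),k.sum(),np.round(np.median(z[k]),4) if k.any() else 0)
k=m&(x>-.03)&(x<.05);b=np.polyfit(x[k],z[k],1);print('theta',-np.arctan(b[0]),b)
print(get_state()['tcp_pos'],get_state()['contact_force'])
E
```

```text
-0.05 99 0.0403
-0.03 155 0.0734
-0.01 121 0.0676
0.01 111 0.0599
0.03 115 0.052
0.05 70 0.0468
theta 0.3258062884988176 [-0.33784583  0.06658485]
[ 0.49872918 -0.01302535  0.03713377] [1.37916551 0.04007821 2.61220744]
```

View pics/g.png

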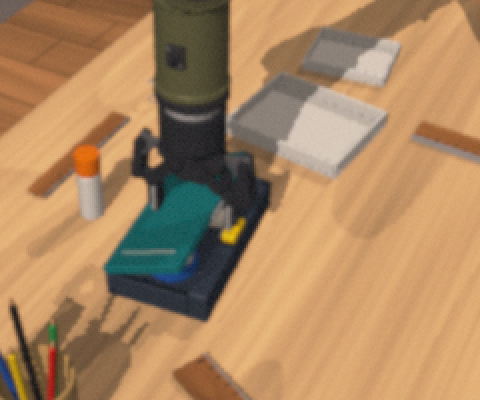

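The lid is free and held at about 0.33 rad by the rear finger. The blue compass shows at the near (+y) end. I'll continue the arc.

```bash
python3 - <<'E'
from h import *
D=.013
def rear(x,z): return cw(x-.0425,0,z-D)
for th in np.arange(.38,1.66,.08):
    r=np.interp(th,[.33,.9],[.0255,.062])
    x=.0625-r*np.cos(th)+.01*np.sin(th); zz=.032+r*np.sin(th)+.01*np.cos(th)
    ctrl.movel(rear(x,zz),max_speed=.04)
s=get_state();print(s['time'],s['contact_force'])
ctrl.movel(rear(x+.006,zz),max_speed=.04)
ctrl.movel(rear(x+.006,zz+.13),max_speed=.2)
ctrl.movep(cw(-.03,.02,.26),down(np.radians(-83.1)))
s=get_state();print(s['time'])
for c in("wrist","scene"):
  im,P=grab(c);cv2.imwrite(f"pics/i_{c}.png",im)
  for n in("compass","eraser","lid","tray"):
    for r in models.masks_of(c,n):
      if r['p']>.3:
        q=rect(P,r['mask']);d=q[0]-O;print(c,n,round(r['p'],2),np.round(r['point']),q,'case',np.round([d@U,d@V],4))
E
```

```text
35.7 [ 0.24542862 -0.10465332 -0.79468811]
38.0
wrist compass 0.81 [290. 159.] (array([0.5022, 0.0325]), array([0.059, 0.063]), 115.2, array([0.0189, 0.021 , 0.0225])) case [0.0081 0.0448]
wrist compass 0.5 [386. 168.] (array([ 0.5108, -0.0574]), array([0.025, 0.059]), 15.7, array([0.014 , 0.0171, 0.0185])) case [ 0.0059 -0.0454]
wrist eraser 0.87 [384. 165.] (array([ 0.5114, -0.0589]), array([0.029, 0.06 ]), 16.0, array([0.0094, 0.0171, 0.0185])) case [ 0.0063 -0.047 ]
wrist lid 0.85 [344.  79.] (array([ 0.5822, -0.0135]), array([0.04 , 0.329]), 96.9, array([0.0341, 0.0954, 0.1315])) case [ 0.082  -0.0104]
wrist tray 0.66 [590. 228.] (array([ 0.4768, -0.2981]), array([0.15 , 0.192]), 173.2, array([0.0015, 0.003 , 0.0231])) case [-0.0568 -0.2803]
scene compass 0.61 [371. 254.] (array([0.486 , 0.0295]), array([0.019, 0.044]), 103.5, array([0.0181, 0.0214, 0.0251])) case [-0.0083  0.0438]
scene lid 0.71 [362. 276.] (array([0.534 , 0.0027]), array([0.099, 0.244]), 97.4, array([0.0341, 0.0919, 0.1317])) case [0.0361 0.0114]
scene tray 0.61 [139. 275.] (array([ 0.4841, -0.5026]), array([0.111, 0.153]), 7.1, array([-0.0017,  0.0026,  0.0166])) case [-0.0741 -0.4842]
scene tray 0.57 [230. 268.] (array([ 0.4792, -0.3032]), array([0.16 , 0.186]), 173.1, array([-0.0007,  0.0037,  0.0233])) case [-0.055  -0.2857]
```

View pics/i_wrist.png

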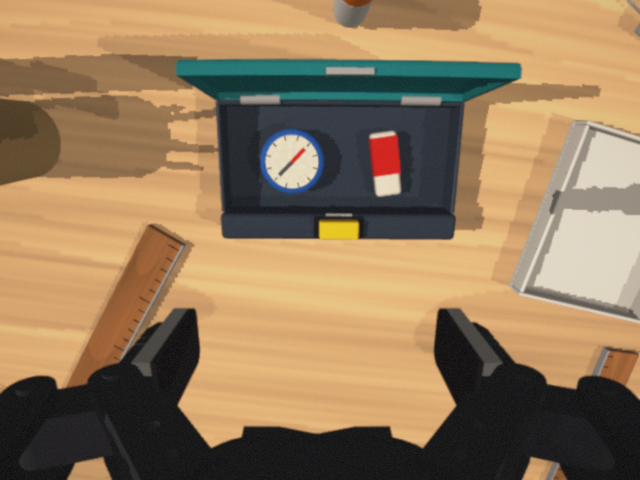

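The lid stands open. In the wrist view the compass is at (290,160) and the eraser at (385,165). I'll grasp with a half-turned wrist, so the camera stays clear of the lid.

```bash
python3 - <<'E'
from h import *
Q=down(np.radians(96.9)); QT=down(np.radians(84))
g=lambda z:cw(.007,.0435,z)
assert all(ctrl.ik(g(z),Q) is not None for z in(.2,.002)) and ctrl.ik([.478,-.303,.003],QT) is not None
ctrl.movep(g(.2),Q)
ctrl.movel(g(.06),max_speed=.2)
ctrl.movel(g(.002),max_speed=.06)
s=get_state();print(s['time'],s['contact_force'])
ctrl.close_gripper(force=25)
s=get_state();print(s['width'],s['gripper_force'],s['contact_force'])
ctrl.movel(g(.06),max_speed=.08)
ctrl.movel(g(.18),max_speed=.2)
s=get_state();print(s['time'],s['width'],s['gripper_force'],s['contact_force'])
im,P=grab("scene");cv2.imwrite("pics/j.png",im[150:400,130:530].repeat(2,0).repeat(2,1))
E
```

```text
42.6083 [0.01849487 0.07749868 0.33692344]
0.058984128230602784 25.7438108115457 [-1.17593453 -0.78843351  6.09813204]
44.6167 0.05868674176073117 27.0275523501914 [ 0.15430467  0.23670573 -0.60218653]
```

View pics/j.png

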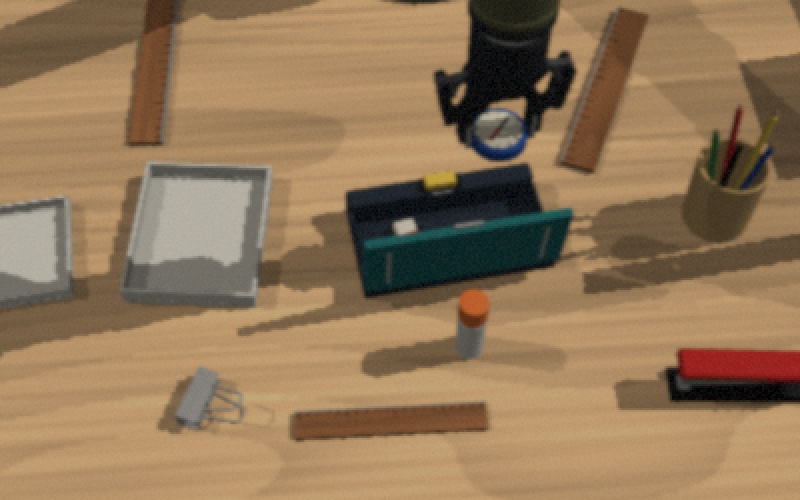

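The compass is held level, the lid is open, the ruler is behind the case and the eraser is inside. Now I place the compass in the large tray.

```bash
python3 - <<'E'
from h import *
QT=down(np.radians(84)); p=lambda z:[.478,-.303,z]
ctrl.movel(p(.18),QT,max_speed=.2)
ctrl.movel(p(.03),max_speed=.15)
for z in np.arange(.008,.0009,-.001):
    ctrl.movel(p(z),max_speed=.03)
    f=get_state()['contact_force'][2]
    if f>1.5: break
print(z,f)
ctrl.ungrasp(); ctrl.movel(p(.06),max_speed=.06); ctrl.movel(p(.25),max_speed=.2)
ctrl.movel([.40,-.25,.28],max_speed=.2)
print(get_state()['time'])
im,P=grab("scene");cv2.imwrite("pics/k.png",im[150:400,130:530].repeat(2,0).repeat(2,1))
for n in("compass","tray"):
  for r in models.masks_of("scene",n):
    if r['p']>.3: print(n,r['p'],r['point'],rect(P,r['mask']))
E
```

```text
0.002 7.642207753751739
53.2667
compass 0.66 [358.5, 275.2] (array([0.5319, 0.0091]), array([0.103, 0.258]), 98.1, array([0.0355, 0.0925, 0.1315]))
compass 0.59 [229.7, 266.4] (array([ 0.4813, -0.3012]), array([0.057, 0.061]), 3.9, array([0.0088, 0.0203, 0.0245]))
tray 0.58 [234.7, 275.9] (array([ 0.4689, -0.3025]), array([0.161, 0.207]), 173.7, array([-0.0007,  0.004 ,  0.0237]))
tray 0.58 [141.2, 276.2] (array([ 0.4913, -0.5014]), array([0.109, 0.137]), 6.8, array([-0.0017,  0.0024,  0.0167]))
```

View pics/k.png

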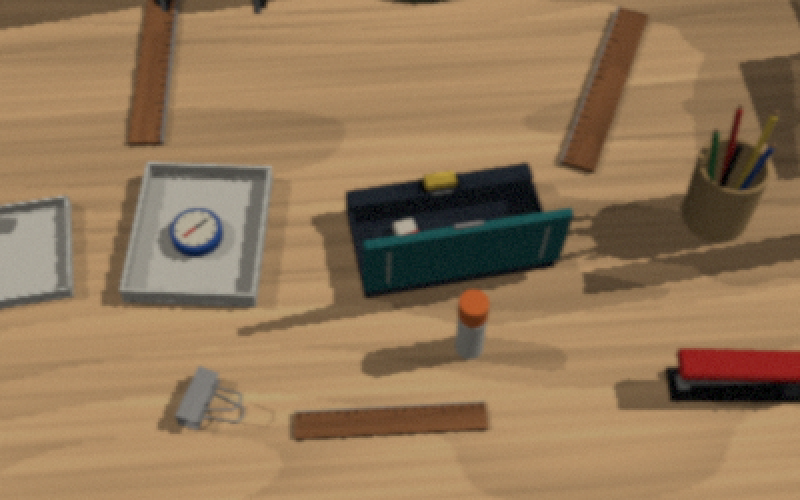

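The compass lies flat in the middle of the large tray, at (195,232) in the crop. The lid is open and nothing else has moved.

```bash
python3 -c "
from station import ticket
print(ticket.close_job())"
```

```text
the job is handed in; nothing more can be done
None
```

The job is handed in, and no verdict came back. In the last picture the ruler lies on the bare desk, the lid stands open, the compass is flat in the large tray, the eraser is in the case and nothing else has moved. The lid needed a second press of the catch because it hooked again after the first.

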